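# Slide the specimen board home and latch it

### The arm

A 6-joint arm with a two-finger parallel gripper is mounted at the origin on a cart in front of the work surface, level with it; the furniture and walls round the work are solid. World frame = base frame: x ahead of the robot, y to its left, z up, the work surface at z = 0. Lengths are in m, angles in degrees, forces in N, time in s.
With the tool pointing down it reaches from about 0.225 to 0.875 m from the base axis. Payload 3.4 kg.
Tool frame: the origin (TCP) lies at the very end of the fingers, on their centre line; the grasp point (between the pads) lies 19 mm behind it; z points along the fingers, y is the line along which they close (so a half turn about z gives the same grasp; the last joint's range is limited). The gripper opens to 85 mm and grips with 20 to 120 N. Pads are 22 mm wide; open, the fingers measure 114 mm over their backs; the gripper's body (76 mm by 85 mm) begins 54 mm behind the grasp point. The pads swing forward as they close: fully open they stand 13 mm farther back than shut.
Start: joints at [-84.168, 15.808, 86.224, -0, 77.962, -6.933], TCP at [0.127, -0.561, 0.231] pointing down, gripper open.
Joint ranges: [-165.64, 165.64], [-43.16, 119.46], [12.63, 154.43], [-67.54, 247.53], [6.08, 155.33], [-154.97, 154.97]. Speed limits (degrees/s): [147.25, 147.25, 180, 180, 180, 180].

### API

Orientations are given as a 3x3 rotation matrix whose columns are the frame's x, y, z axes.
In Python, from rig import observe, grab_frame, hand_in gives the robot as it stands. The module is installed in compiled form; this text tells all that it offers.
- The arm moves only by the tool send_rows, never from a script. Its argument "plan" is a list of rows, each a list of 6 numbers: the shift along the tool's x, y, z each as a share of 250 mm, from -1 to 1, then the turn, a rotation vector about the tool's x, y, z each as a share of pi rad, from -1 to 1. A call has 1 to 8 rows; each row is the pose to reach, as a shift and turn from the pose commanded when the call began, along the tool's axes at that moment, turning the shorter way round; what a row does not reach only later rows make up. A row lasts 1/8 s, in which the tool goes at most 62.5 mm and 10.7 degrees, less where a joint would pass 70% of its speed; a pose out of reach is approached as far as the arm can. A call with a number of a shift or a turn outside -1 to 1 is refused whole. A call with a gripper value outside its range is refused whole. "hand" is the opening, from -1 (shut) to 1 (fully open), set as the call begins (left out, the last holds). The fingers move at their own pace and stop on an object; the grip force is fixed at half the most. Time passes only in rows, so rows that repeat a pose let the fingers close. It gives the time, the measured TCP pose, the force, the opening and the grip force at its end, in the units of the state.
- observe(): the state, without advancing time (a new reading comes with each control period).
- grab_frame(name): name is "scene" or "top" or "wrist"; returns a dict with "pixels" (384x512x3 uint8, blue, green, red), "fovy" (degrees; the focal length in pixels is half the picture's height over the tangent of half this angle, whatever the lens; pixels are square), "cx", "cy" (the principal point, pixels), "pose" (4x4, takes a point from camera to world coordinates). Camera axes: x right, y up, looking along -z (the intrinsics and any distortion apply to the point x, -y, -z); pixel columns grow to the right and rows downward; lengths in m; the calibration is good to about 2 mm. A picture is of the moment at which its call begins. There is no depth.
- hand_in(): hands the job in; it is judged then, once.
The state is a dict: "time_s": time; "joints": joint angles; "dq": joint speeds; "joint_efforts": joint torques, N m; "tcp_pos": TCP position; "tcp_rot": TCP orientation; "wrist_force": force on the tool from outside, world axes, zero at the start; "ft_torque": the same for the moment, N m; "gripper_width": opening from 0.0 (shut) to 1.0 (fully open); "gripper_force": force on a finger pad.
Only numpy, scipy, OpenCV 4.12 (cv2) and the standard library are available. Lean on these libraries where they do the work, as an engineer would, in place of code of your own. Each camera call takes 0.05 s, during which the arm holds its last target. There are 200 camera calls.

### The job

Push the grey specimen board along its rails with your fingertips, from the end with the yellow lip, until it drops level into its locating notches; then push the red turn latch round with a fingertip, as far as it goes, so that it points straight back over the dropped board. Only push, lift and carry nothing: the two specimens stay in the board's pockets, the board is never raised off its rails, and the blue jar, the brown bottle and the beaker are left where they stand.

Things in the scene. Friction and masses are not known exactly. Their poses are not given: they have to be found in the camera images.
- slide_base: Fixed loading slide, blue base plate 120 x 260 x 8 mm. Origin: centre of its underside. The board is pushed along its +y, towards the aluminium end block (y = 93 to 129 mm); the -y end is open; x across, z up. Rail tops at z = 24 mm with 6 mm deep notches; side guides (x = 51.5 to 59.5 mm either side, y = -128 to 93 mm) and end block have tops at z = 38 mm. Turned up to 0.2 rad.
- seat (a point): Fixed point at x = 0, y = 20, z = 18 mm of slide_base, axes parallel to it: where the board's origin lies once its feet are in the notches. The notches are 22 mm long for 14 mm feet, so the board drops within about 4 mm either side of this point along y, and the notch ends then stop it.
- board: Loose grey board, plate 100 (x) x 120 (y) x 12 mm on four 8 mm steel feet, about 0.6 kg, slides at 3 to 8 N. Origin: centre, at the soles of the feet; axes as the slide's. Plate top at z = 20 mm. Starts 45 to 70 mm short of the seat, soles 24 mm above the bench; drops 6 mm, all at once, only at the seat; its top is then flush with the guides. A finger pressed on it may hold it up until backed off.
- push_lip (a point): On the board's trailing end face, which looks to -y: middle of its width, at plate top level (20 mm above the soles). The end face runs from 8 to 31 mm above the soles; its upper part is a yellow lip 80 mm wide, 8 mm thick. Push at the height of this point or lower.
- pocket_a (a point): Centre of the floor of the board's pocket on the -x side (31 mm bore, 4 mm deep; at x = -24, y = -18, z = 16 mm on the board), where the red specimen sits.
- pocket_b (a point): Centre of the floor of the board's pocket on the +x side (x = 24, y = -18, z = 16 mm on the board), where the green specimen sits.
- puck_red: Red specimen puck, 30 mm diameter, 20 mm tall, loose in a pocket of the board; origin at the centre of its underside.
- puck_green: Green specimen puck, 30 mm diameter, 20 mm tall, loose in the other pocket; origin at the centre of its underside.
- latch (a joint): Angle of the red turn latch about the vertical axis at latch_pivot: 0 = parked along the end block, pointing to the slide's +x; grows clockwise seen from above to 1.57, pointing along the slide's -y over the board; stop at 1.62. Starts at 0 to 0.2. About 1 N at the tab turns it; it stays where left. It passes 2.5 mm above the dropped board; a board not dropped blocks it.
- latch_pivot (a point): Latch axis on the end block, at x = 0, y = 103 mm of slide_base, at the underside of the latch arm (40.5 mm above the bench); axes parallel to the slide's.
- latch_tab (a point): Middle of the latch's upright finger tab, 47 mm from the axis, 17 mm above the arm's underside. Tab 22 mm long along the arm, 10 mm thick, standing from 46.5 to 69.5 mm above the bench; the arm below it is 14 mm wide, 6 mm thick and reaches 58 mm from the axis. The point's x axis points outward along the arm; push on the tab's +y side, towards its -y.
- jar: Bystander: small jar with a blue lid, 47 mm diameter, 36 mm tall, off the slide's open -y end, on the robot's side; origin at the centre of its underside.
- etchant_bottle: Bystander: brown bottle with a black cap, 43 mm diameter, 85 mm tall, beside the beaker, beyond the end block; origin at the centre of its underside.
- glass_beaker: Bystander: clear beaker, 52 mm diameter, 66 mm tall, beyond the end block (the slide's +y end); origin at the centre of its underside.
There are look-alikes about, which are no part of the job. Of the things that look like the puck_green, the smallest one is meant.

How it is judged:
By the outcome, as a careful person would: the job done as asked, in the order asked, and still so for the second after the job is handed in, with the robot touching nothing.
It also fails if it takes over 43 s, if anything falls off the work surface, if the arm or the gripper's body presses on something with over 40 N, if the wrist force passes 120 N, or if a joint passes its speed limit or range.

## Working session

There is one attempt and no reset: what is moved stays moved. The work goes in short steps, Python scripts to look and compute and a tool call to move; the robot and the scene stay as the last step left them, time stands still between calls to the robot, and variables do not carry over. Pictures are saved under pics/ and viewed, at most 10 in all, crops included, and the job is handed in when it is done.

Besides the shell and the picture viewer there is one more tool, called after "Call:" as a command line: name --pt "numbers of a row" for each row, then --argument value for the rest. send_rows: Moves the arm, as the interface text tells. Shift numbers are shares of 250 mm and turn numbers shares of pi rad, none past 1 either way. Its arguments: {"type":"object","properties":{"plan":{"type":"array"},"hand":{"type":"number"}},"required":["plan"]}

```bash
mkdir -p pics
cat > h.py <<'E'
import numpy as np, cv2
from rig import observe, grab_frame, hand_in
def ray(f,u,v):
    F=192/np.tan(np.radians(f['fovy'])/2)
    d=np.array([(u-f['cx'])/F,-(v-f['cy'])/F,-1.]); P=np.array(f['pose'])
    return P[:3,3],P[:3,:3]@d
def plane(f,u,v,z):
    o,d=ray(f,u,v); return o+d*(z-o[2])/d[2]
def proj(f,p):
    F=192/np.tan(np.radians(f['fovy'])/2); P=np.array(f['pose'])
    c=P[:3,:3].T@(np.array(p)-P[:3,3]); return f['cx']+F*c[0]/-c[2], f['cy']-F*c[1]/-c[2]
E
python3 - <<'E'
from h import *
ims=[]
for n in("top","scene"):
    f=grab_frame(n); print(n,f.keys(),f['fovy'],f['cx'],f['cy'],np.round(f['pose'],3).tolist(),[ (k,f[k]) for k in f if k not in('pixels','fovy','cx','cy','pose')])
    np.save(f'pics/{n}0.npy',f,allow_pickle=True); cv2.imwrite(f'pics/{n}0.png',cv2.resize(f['pixels'],(800,600)))
s=observe();print(s)
E
```

```text
top dict_keys(['pixels', 'fovy', 'cx', 'cy', 'pose']) 44.246080201315195 242.4875756536373 191.27186218878694 [[-0.024, 0.995, -0.099, 0.282], [-1.0, -0.025, -0.007, 0.099], [-0.01, 0.099, 0.995, 1.254], [0.0, 0.0, 0.0, 1.0]] []
scene dict_keys(['pixels', 'fovy', 'cx', 'cy', 'pose']) 54.18818824691971 260.71962865267716 193.3671662404235 [[0.716, 0.412, -0.564, -0.077], [-0.698, 0.447, -0.559, -0.418], [0.022, 0.794, 0.608, 0.58], [0.0, 0.0, 0.0, 1.0]] []
{'time_s': 0.1, 'joints': array([-8.41663412e+01,  1.58453101e+01,  8.62870671e+01, -7.39558675e-04,
        7.79631600e+01, -6.93297492e+00]), 'dq': array([-0.05575385, -0.05514206, -0.1877608 ,  0.08601771, -0.06975501,
       -0.0033028 ]), 'joint_efforts': array([ 3.25898764e-04, -4.17701590e+01, -2.46405137e+01, -1.08356944e-04,
        5.83957153e-03, -1.15336289e-05]), 'tcp_pos': array([ 0.12700441, -0.56031942,  0.23051942]), 'tcp_rot': array([[ 9.75277628e-01,  2.20983065e-01, -1.82038283e-04],
       [ 2.20983059e-01, -9.75276238e-01,  1.65752055e-03],
       [ 1.88746360e-04, -1.65677009e-03, -9.99998610e-01]]), 'wrist_force': array([ 0.28334832, -0.17542599, -0.40581938]), 'ft_torque': array([ 0.04672365, -0.0188141 , -0.01157491]), 'gripper_force': 0.0, 'gripper_width': 0.9973970227245431}
```

View pics/top0.png

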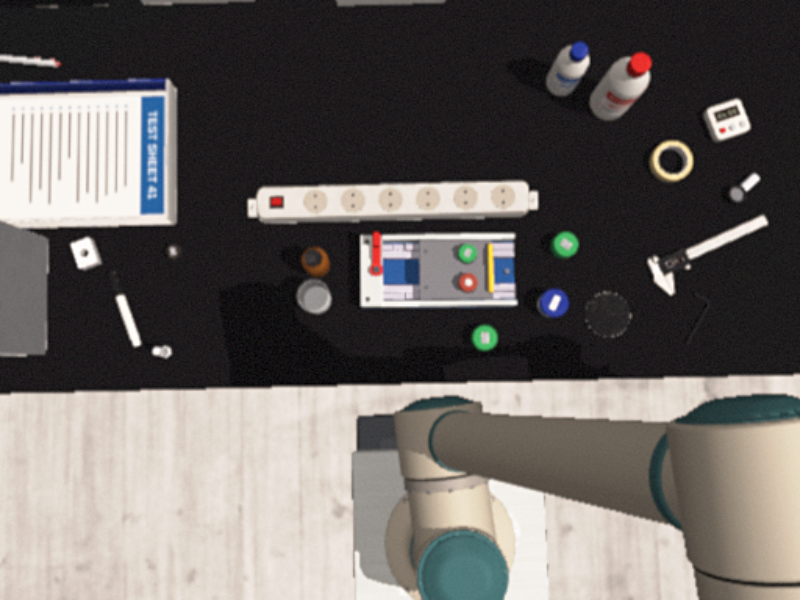

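View pics/scene0.png

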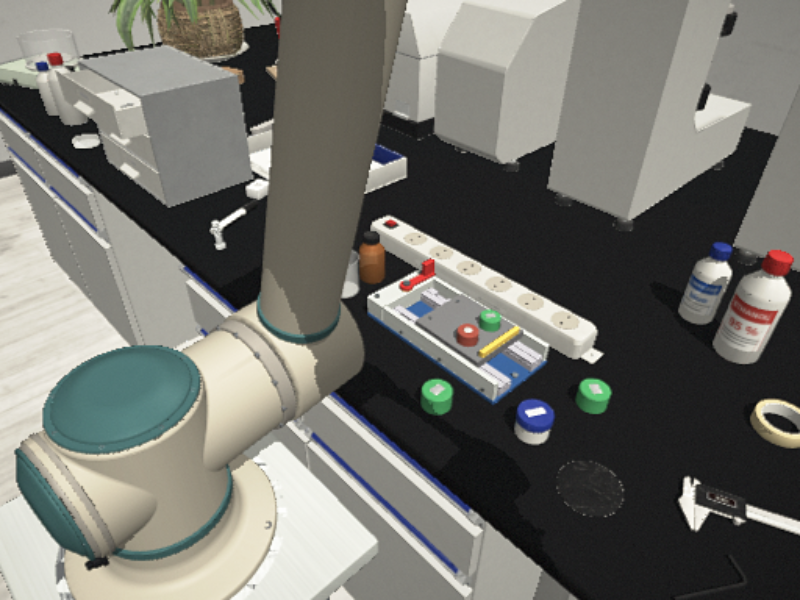

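The top view shows the slide at about (360–517, 233–307), with the end block on the left, so slide +y is roughly world +y. The latch tab is at (376,245), the yellow lip at (490,267), the jar at (553,303), the bottle at (315,262) and the beaker at (314,297). There are three green things: (467,253) in the board's pocket, (565,244) and (485,337). The one in the pocket is the smallest and is the puck. The other two are jars on the bench.

Run:
```python
from h import *
f=np.load('pics/top0.npy',allow_pickle=True).item(); im=f['pixels']; hsv=cv2.cvtColor(im,cv2.COLOR_BGR2HSV)
x0,x1,y0,y1=[int(a/1.5625) for a in(352,524,228,312)]
def mask(lo,hi,roi=(x0,x1,y0,y1)):
    m=cv2.inRange(hsv,lo,hi); r=np.zeros_like(m); a,b,c,d=roi; r[c:d,a:b]=m[c:d,a:b]; return r
W=lambda uv,z:np.array([plane(f,u,v,z) for u,v in uv])
m=mask((0,0,120),(180,60,255)); pts=cv2.findNonZero(m)[:,0].astype(float)
P=W(pts,.038)[:,:2]*1000; r=cv2.minAreaRect(P.astype(np.float32)); print('slide rect',r,cv2.boxPoints(r).round(1).tolist())
def blobs(n,lo,hi,z,roi=(x0,x1,y0,y1)):
    k,l,s,c=cv2.connectedComponentsWithStats(mask(lo,hi,roi))
    for i in range(1,k):
        if s[i,4]>15:
            q=W(np.argwhere(l==i)[:,::-1],z)[:,:2]*1000; rr=cv2.minAreaRect(q.astype(np.float32))
            print(n,s[i].tolist(),'px',c[i].round(1),'xy',q.mean(0).round(1),'rect',np.round(rr[0],1),np.round(rr[1],1),round(rr[2],1))
blobs('yellow',(20,120,100),(35,255,255),.055)
blobs('red',(0,120,80),(8,255,255),.0465); blobs('red2',(172,120,80),(180,255,255),.0465)
blobs('green',(55,100,50),(85,255,255),.060,(280,400,130,240))
blobs('bluejar',(105,120,50),(130,255,255),.036,(335,375,175,215))
blobs('brown',(3,100,20),(20,255,200),.05,(180,225,145,185))
c=im[y0-5:y1+5,x0-5:x1+5]; cv2.imwrite('pics/crop0.png',cv2.resize(c,None,fx=6,fy=6,interpolation=cv2.INTER_CUBIC))
```

```text
slide rect ((449.9464416503906, 9.539993286132812), (258.22747802734375, 123.19257354736328), 88.77812194824219) [[385.6000061035156, -118.19999694824219], [508.79998779296875, -120.9000015258789], [514.2999877929688, 137.3000030517578], [391.1000061035156, 139.89999389648438]]
yellow [312, 156, 4, 31, 113] px [313.4 171.7] xy [447.3 -75.3] rect [449.1 -75.6] [ 7.7 77.5] 87.8
red [237, 148, 7, 28, 154] px [240.4 161.3] xy [480.3 110.9] rect [479.8 111.9] [15.5 70.6] 88.6
red [294, 175, 11, 12, 79] px [298.8 180.5] xy [426.6 -38.2] rect [426.5 -38.6] [25.7 28.6] 88.0
green [352, 148, 19, 18, 205] px [361.1 156.3] xy [ 483.  -197.6] rect [ 482.6 -197.4] [41.3 46. ] 43.2
green [293, 157, 12, 11, 85] px [298.4 162. ] xy [472.4 -37.4] rect [472.4 -37.5] [28.2 25.8] 88.5
green [302, 207, 17, 18, 198] px [309.9 215.8] xy [334.5 -61.3] rect [335.2 -61.6] [40.3 43. ] 87.9
bluejar [346, 184, 19, 20, 224] px [354.8 193.2] xy [ 391.1 -182.6] rect [ 390.3 -183.1] [46.4 49.4] 87.4
brown [192, 157, 20, 21, 221] px [202.5 168.1] xy [464.4 208.7] rect [466.1 211.4] [52.8 47.2] 17.2
```

View pics/crop0.png

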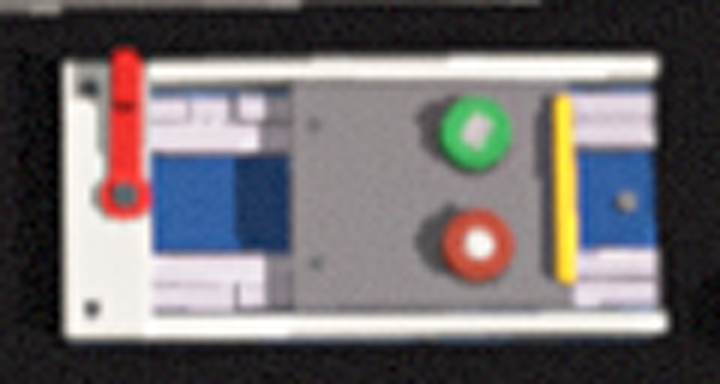

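The crop confirms it: the small green puck sits in the board's pocket beside the red one, and the latch is parked along slide +x. Estimates: slide origin about (450, 9) mm with its +y at a yaw of about 88.5°, lip face at y ≈ -80 mm, and about 49 mm to push. I'll move over now.

Call:
send_rows --pt "0.83 -0.75 0 0 0 -0.42" --pt "0.83 -0.75 0 0 0 -0.42" --pt "0.83 -0.75 0 0 0 -0.42" --pt "0.83 -0.75 0 0 0 -0.42" --pt "0.83 -0.75 0 0 0 -0.42" --pt "0.83 -0.75 0 0 0 -0.42" --pt "0.83 -0.75 0 0 0 -0.42" --pt "0.83 -0.75 0 0 0 -0.42" --hand -0.1

```text
time_s: 1.1
tcp_pos: [0.2879, -0.3317, 0.231]
tcp_rot: [[0.03, 1.0, -0.0], [1.0, -0.03, 0.0], [0.0, -0.0, -1.0]]
wrist_force: [0.5, -0.4, -0.6]
gripper_width: 0.453
gripper_force: 0.0
```

Call:
send_rows --pt "0.845 0.613 0.3 0 0 0" --pt "0.845 0.613 0.3 0 0 0" --pt "0.845 0.613 0.3 0 0 0" --pt "0.845 0.613 0.3 0 0 0" --pt "0.845 0.613 0.3 0 0 0" --pt "0.845 0.613 0.3 0 0 0"

```text
time_s: 1.85
tcp_pos: [0.4474, -0.1242, 0.1555]
tcp_rot: [[0.028, 1.0, -0.002], [1.0, -0.028, 0.001], [0.001, -0.002, -1.0]]
wrist_force: [-0.7, -0.4, -0.4]
gripper_width: 0.45
gripper_force: 0.0
```

Run:
```python
from h import *
f=grab_frame("wrist"); print(f['fovy'],np.round(f['pose'],3).tolist()); np.save('pics/w1.npy',f,allow_pickle=True); cv2.imwrite('pics/w1.png',f['pixels'])
s=observe(); print(s['time_s'],s['tcp_pos'],s['joints'])
```

```text
64.30953527243295 [[1.0, 0.027, 0.01, 0.45], [-0.028, 0.952, 0.305, -0.046], [-0.001, -0.305, 0.952, 0.298], [0.0, 0.0, 0.0, 1.0]]
1.9 [ 0.44700002 -0.12516204  0.15594317] [-2.42099282e+01  9.70625095e+00  1.05994421e+02 -4.31834666e-02
  6.43623191e+01 -2.25389651e+01]
```

View pics/w1.png

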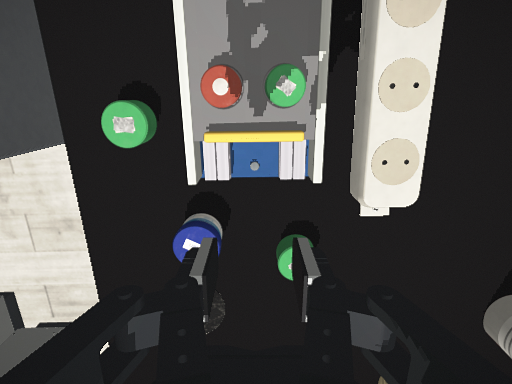

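The wrist view shows the board with both pucks, the yellow lip at (254,137) between the guides, and fingers half open. The jar (197,240) and the green look-alike (295,257) are below and behind.

```bash
cat > w.py <<'E'
from h import *
def lip(f,z=.055):
    hsv=cv2.cvtColor(f['pixels'],cv2.COLOR_BGR2HSV); m=cv2.inRange(hsv,(18,120,100),(35,255,255)); m[300:]=0
    k,l,s,c=cv2.connectedComponentsWithStats(m); i=1+np.argmax(s[1:,4])
    q=np.array([plane(f,u,v,z) for v,u in np.argwhere(l==i)])[:,:2]*1000
    return s[i].tolist(),cv2.boxPoints(cv2.minAreaRect(q.astype(np.float32))).round(1).tolist()
E
python3 - <<'E'
from w import *
f=np.load('pics/w1.npy',allow_pickle=True).item(); print(lip(f))
for n,u,v,z in(('gl corner',188,184,.038),('gr corner',323,182,.038),('guideL far',176,0,.038),('guideR far',330,0,.038)): print(n,plane(f,u,v,z).round(4))
E
```

```text
([204, 130, 100, 13, 1057], [[408.29998779296875, -81.0999984741211], [486.6000061035156, -82.30000305175781], [486.70001220703125, -73.80000305175781], [408.3999938964844, -72.5999984741211]])
gl corner [ 0.3882 -0.12    0.038 ]
gr corner [ 0.5076 -0.1215  0.038 ]
guideL far [0.3928 0.0223 0.038 ]
guideR far [0.5072 0.019  0.038 ]
```

Call:
send_rows --pt "0.08 0 0.25 0 0.033 0" --pt "0.08 0 0.4 0 0.033 0" --pt "0.08 0 0.504 0 0.033 0" --pt "0.08 0 0.504 0 0.033 0" --pt "0.08 0 0.504 0 0.033 0"

```text
time_s: 2.52
tcp_pos: [0.4484, -0.1066, 0.0313]
tcp_rot: [[0.03, 1.0, 0.005], [0.994, -0.03, 0.102], [0.102, 0.002, -0.995]]
wrist_force: [0.4, -0.6, 0.6]
gripper_width: 0.449
gripper_force: 0.0
```

Run:
```python
from w import *
f=grab_frame("scene"); np.save('pics/s2.npy',f,allow_pickle=True)
s=observe(); print(s['time_s'],s['tcp_pos'],s['tcp_rot'].round(3).tolist(),s['wrist_force'])
w=grab_frame("wrist"); c=f['pixels'][170:270,220:370]; cv2.imwrite('pics/s2.png',np.vstack([cv2.resize(c,(600,400),interpolation=cv2.INTER_CUBIC),cv2.resize(w['pixels'][180:300,130:430],(600,200))]))
```

```text
2.575 [ 0.4487364  -0.10648623  0.03162082] [[0.03, 1.0, 0.006], [0.994, -0.03, 0.102], [0.102, 0.003, -0.995]] [-0.69724067 -0.01526688  0.13972103]
```

View pics/s2.png

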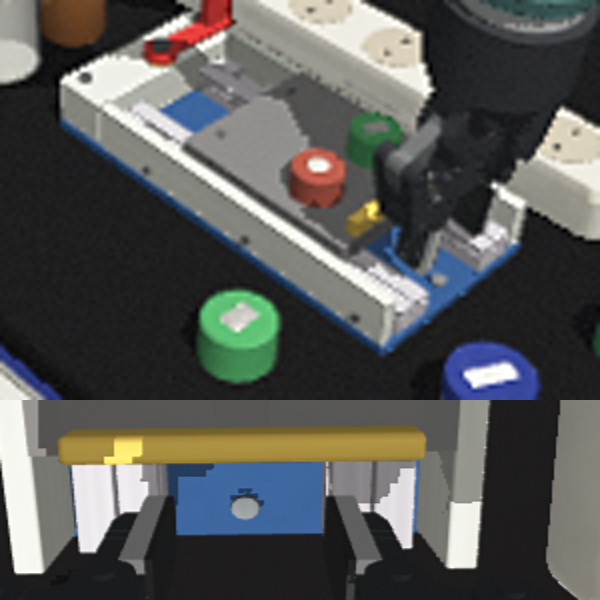

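The wrist crop shows both fingers between the guides, just behind the lip and clear of it; the scene crop shows the same. Pushing gently now.

Call:
send_rows --pt "0.024 0 0.0024 0 0 0" --pt "0.048 0 0.0049 0 0 0" --pt "0.072 0 0.0073 0 0 0" --pt "0.096 0 0.0098 0 0 0" --pt "0.12 0 0.0122 0 0 0" --pt "0.144 0 0.0147 0 0 0" --pt "0.16 0 0.0163 0 0 0" --pt "0.16 0 0.0163 0 0 0"

```text
time_s: 3.62
tcp_pos: [0.4496, -0.066, 0.0308]
tcp_rot: [[0.026, 1.0, 0.004], [0.995, -0.026, 0.1], [0.1, 0.002, -0.995]]
wrist_force: [-1.8, -5.2, 1.8]
gripper_width: 0.451
gripper_force: 2.4
```

Run:
```python
from w import *
s=observe(); print(s['time_s'],s['tcp_pos'],s['wrist_force'])
f=grab_frame("wrist"); print(lip(f)); np.save('pics/w3.npy',f,allow_pickle=True)
```

```text
3.625 [ 0.4495858  -0.06602893  0.03081918] [-1.79165512 -5.18358     1.76900079]
([162, 228, 181, 23, 3909], [[409.5, -54.20000076293945], [487.70001220703125, -55.79999923706055], [487.8999938964844, -45.79999923706055], [409.70001220703125, -44.20000076293945]])
```

Call:
send_rows --pt "0.016 0 0.0016 0 0 0" --pt "0.032 0 0.0033 0 0 0" --pt "0.048 0 0.0049 0 0 0" --pt "0.06 0 0.0061 0 0 0" --pt "0.072 0 0.0073 0 0 0" --pt "0.082 0 0.0083 0 0 0" --pt "0.082 0 0.0083 0 0 0" --pt "0.074 0 0.0075 0 0 0"

```text
time_s: 4.68
tcp_pos: [0.4493, -0.0457, 0.0304]
tcp_rot: [[0.029, 1.0, 0.003], [0.994, -0.029, 0.105], [0.105, -0.0, -0.994]]
wrist_force: [-0.5, 0.2, 0.2]
gripper_width: 0.449
gripper_force: 0.0
```

```bash
cat >> w.py <<'E'
def chk(tag):
    s=observe(); print(s['time_s'],s['tcp_pos'],s['wrist_force'])
    f=grab_frame("wrist"); print('z55',lip(f),'z49',lip(f,.049)[1]); np.save(f'pics/{tag}.npy',f,allow_pickle=True)
    g=grab_frame("scene"); np.save(f'pics/{tag}s.npy',g,allow_pickle=True)
    a=cv2.resize(g['pixels'][160:270,215:365],(545,400),interpolation=cv2.INTER_CUBIC); b=cv2.resize(f['pixels'],(255,191)); b=np.vstack([b,np.zeros((209,255,3),np.uint8)])
    cv2.imwrite(f'pics/{tag}.png',np.hstack([a,b]))
E
python3 -c "
from w import *
chk('w4')"
```

```text
4.675 [ 0.44925481 -0.04572826  0.03040322] [-0.49556017  0.23423097  0.21818095]
z55 ([165, 222, 174, 22, 3526], [[410.79998779296875, -30.899999618530273], [485.5, -32.599998474121094], [485.70001220703125, -23.299999237060547], [411.0, -21.5]]) z49 [[408.8999938964844, -33.20000076293945], [487.20001220703125, -35.0], [487.3999938964844, -25.200000762939453], [409.1000061035156, -23.399999618530273]]
```

View pics/w4.png

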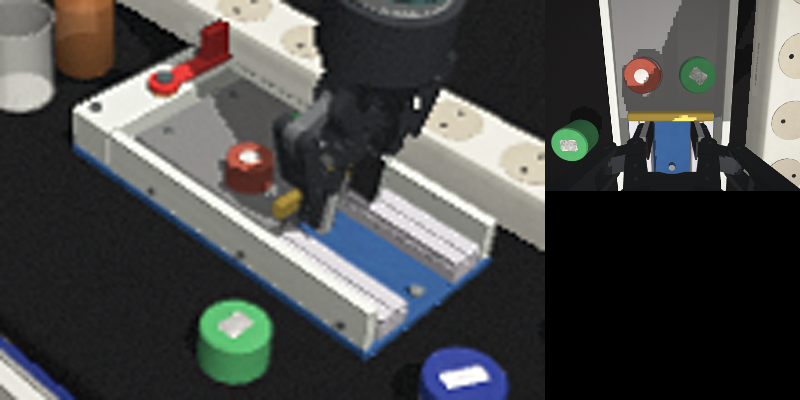

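The board is dropped level and flush with the guides, with both pucks in place and the latch still parked. Backing off and raising.

Call:
send_rows --pt "-0.048 0 -0.005 0 0 0" --pt "-0.048 0 -0.005 0 0 0" --pt "-0.025 0 -0.22 0 0 0" --pt "-0.002 0 -0.44 0 -0.033 0" --pt "-0.002 0 -0.44 0 -0.033 0" --pt "-0.002 0 -0.44 0 -0.033 0" --hand -1

```text
time_s: 5.52
tcp_pos: [0.4485, -0.058, 0.1394]
tcp_rot: [[0.028, 1.0, -0.001], [1.0, -0.028, 0.001], [0.001, -0.001, -1.0]]
wrist_force: [0.4, 0.4, 0.2]
gripper_width: -0.001
gripper_force: 0.0
```

Run:
```python
from w import *
s=observe(); print(s['time_s'],s['tcp_pos'],s['tcp_rot'].round(3).tolist(),s['gripper_width'])
f=grab_frame("wrist"); np.save('pics/w5.npy',f,allow_pickle=True); print(lip(f,.049))
hsv=cv2.cvtColor(f['pixels'],cv2.COLOR_BGR2HSV)
m=cv2.inRange(hsv,(0,150,60),(6,255,255))|cv2.inRange(hsv,(174,150,60),(180,255,255))
k,l,st,c=cv2.connectedComponentsWithStats(m)
for i in range(1,k):
    if st[i,4]>60: print(st[i],c[i].round(1),plane(f,*c[i],.0465).round(4))
cv2.imwrite('pics/w5.png',f['pixels'])
```

```text
5.525 [ 0.44846984 -0.05801336  0.13940068] [[0.028, 1.0, -0.001], [1.0, -0.028, 0.001], [0.001, -0.001, -1.0]] -0.0013361283843062145
([203, 156, 102, 12, 1200], [[408.8999938964844, -32.70000076293945], [487.29998779296875, -35.0], [487.6000061035156, -26.299999237060547], [409.1000061035156, -24.100000381469727]])
[201  92  41  42 779] [219.9 110.4] [0.4244 0.0093 0.0465]
```

View pics/w5.png

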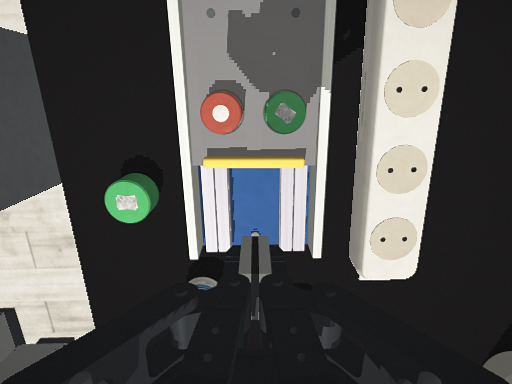

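The wrist view shows the board down in its notches, lip at (254,163), both pucks in place and nothing touched. Moving above the latch to measure it from near.

Call:
send_rows --pt "0.472 0.01 0 0 0 0" --pt "0.472 0.01 0 0 0 0" --pt "0.472 0.01 0 0 0 0" --pt "0.472 0.01 0 0 0 0"

```text
time_s: 6.08
tcp_pos: [0.4541, 0.059, 0.1384]
tcp_rot: [[0.028, 1.0, -0.003], [1.0, -0.028, -0.0], [-0.001, -0.003, -1.0]]
wrist_force: [0.7, 0.3, -0.4]
gripper_width: 0.004
gripper_force: 0.0
```

Run:
```python
from w import *
s=observe(); print(s['time_s'],s['tcp_pos'],s['tcp_rot'].round(3).tolist())
f=grab_frame("wrist"); np.save('pics/w6.npy',f,allow_pickle=True)
hsv=cv2.cvtColor(f['pixels'],cv2.COLOR_BGR2HSV)
m=cv2.inRange(hsv,(0,130,60),(8,255,255))|cv2.inRange(hsv,(174,130,60),(180,255,255))
k,l,st,c=cv2.connectedComponentsWithStats(m)
for i in range(1,k):
    if st[i,4]>60:
        for z in(.0465,.0695):
            q=np.array([plane(f,u,v,z) for v,u in np.argwhere(l==i)])[:,:2]*1000
            print(st[i],z,cv2.boxPoints(cv2.minAreaRect(q.astype(np.float32))).round(1).tolist())
cv2.imwrite('pics/w6.png',f['pixels'])
```

```text
6.075 [0.45408499 0.05901377 0.13835239] [[0.028, 1.0, -0.003], [1.0, -0.028, -0.0], [-0.001, -0.003, -1.0]]
[ 235  118   98   29 1783] 0.0465 [[440.0, 99.5999984741211], [513.5999755859375, 97.5], [514.2000122070312, 118.5], [440.6000061035156, 120.5]]
[ 235  118   98   29 1783] 0.0695 [[441.6000061035156, 103.30000305175781], [508.0, 101.4000015258789], [508.5, 120.30000305175781], [442.1000061035156, 122.0999984741211]]
[206 232  32  40 585] 0.0465 [[403.5, -1.2999999523162842], [422.8999938964844, -11.800000190734863], [440.70001220703125, 21.200000762939453], [421.20001220703125, 31.600000381469727]]
[206 232  32  40 585] 0.0695 [[408.70001220703125, 12.300000190734863], [426.20001220703125, 2.799999952316284], [442.20001220703125, 32.5], [424.70001220703125, 42.0]]
```

View pics/w6.png

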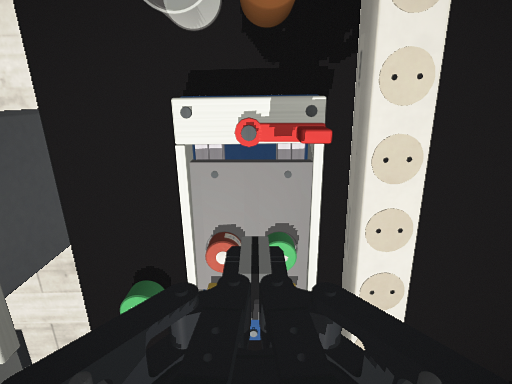

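The wrist view shows the pivot at (249,132), the tab at (303–331, 127–141), the brown bottle at (267,10) and the beaker at (190,10), both beyond the end block.

Run:
```python
from w import *
f=np.load('pics/w6.npy',allow_pickle=True).item()
for n,u,v,z in(('pivot',249,132,.048),('tab far top',331,128,.0695),('tab near top',303,128,.0695),('tab near bot',303,139,.0695),('endblk L',173,98,.038),('endblk R',325,97,.038),('bottle near',267,27,.04)): print(n,(plane(f,u,v,z)*1000).round(1))
h=cv2.cvtColor(f['pixels'],cv2.COLOR_BGR2HSV)
for u in range(296,334,4):
    c=f['pixels'][:,u].astype(int); r=[v for v in range(115,150) if c[v,2]>90 and c[v,2]>2*c[v,1]]; print(u,r[0],r[-1])
```

```text
pivot [450.9 110.1  48. ]
tab far top [507.2 113.7  69.5]
tab near top [488.2 114.2  69.5]
tab near bot [488.3 106.8  69.5]
endblk L [393.9 136.   38. ]
endblk R [509.1 133.5  38. ]
bottle near [465.9 181.8  40. ]
296 123 141
300 123 138
304 123 142
308 123 143
312 123 143
316 123 142
320 123 142
324 124 143
328 129 143Traceback (most recent call last):
  File "<stdin>", line 6, in <module>
IndexError: list index out of range
```

Tab centre is about (499,112) and the pivot about (451.5,110). Moving to the tab's +y side, then down to tip z ≈ 53 mm.

Call:
send_rows --pt "0.16 0.09 0 0 0 0" --pt "0.313 0.171 0 0 0 0" --pt "0.313 0.171 0 0 0 0" --pt "0.313 0.171 0.17 0 0 0" --pt "0.313 0.171 0.342 0 0 0" --pt "0.313 0.171 0.342 0 0 0" --pt "0.313 0.171 0.342 0 0 0"

```text
time_s: 7.0
tcp_pos: [0.5007, 0.1354, 0.0552]
tcp_rot: [[0.03, 1.0, 0.001], [1.0, -0.03, -0.0], [-0.0, 0.001, -1.0]]
wrist_force: [0.1, 0.2, 0.6]
gripper_width: -0.004
gripper_force: 0.0
```

Run:
```python
from w import *
s=observe(); print(s['time_s'],s['tcp_pos'],s['tcp_rot'].round(3).tolist(),s['wrist_force'],s['joints'].round(1))
p0=s['tcp_pos'][:2]*1000; R=s['tcp_rot'][:2,:2]; piv=np.array([451.5,110.])
for ph in np.arange(0.,1.66,.15).tolist()+[1.6,1.65]:
    t=piv+47*np.array([np.cos(ph),-np.sin(ph)])+15.5*np.array([np.sin(ph),np.cos(ph)])
    yaw0=np.arctan2(R[1,0],R[0,0]); d=R.T@(t-p0)/250
    print(round(ph,2),t.round(1),d.round(3),'turn z',round((yaw0-(np.pi/2-ph))/np.pi,3))
```

```text
7.0 [0.50069468 0.1354027  0.05520007] [[0.03, 1.0, 0.001], [1.0, -0.03, -0.0], [-0.0, 0.001, -1.0]] [0.07223976 0.23987562 0.56206845] [  7.5  20.4 107.7  -0.   51.9   9.2]
0.0 [498.5 125.5] [-0.04  -0.008] turn z -0.01
0.15 [500.3 118.3] [-0.068  0.   ] turn z 0.038
0.3 [501.  110.9] [-0.098  0.004] turn z 0.086
0.45 [500.6 103.5] [-0.128  0.003] turn z 0.134
0.6 [499.   96.3] [-0.157 -0.002] turn z 0.181
0.75 [496.5  89.3] [-0.185 -0.011] turn z 0.229
0.9 [492.9  82.8] [-0.211 -0.025] turn z 0.277
1.05 [488.3  76.9] [-0.235 -0.042] turn z 0.325
1.2 [483.   71.8] [-0.256 -0.063] turn z 0.372
1.35 [476.9  67.5] [-0.274 -0.087] turn z 0.42
1.5 [470.3  64.2] [-0.288 -0.113] turn z 0.468
1.65 [463.2  61.9] [-0.298 -0.141] turn z 0.516
1.6 [465.6  62.6] [-0.295 -0.131] turn z 0.5
1.65 [463.2  61.9] [-0.298 -0.141] turn z 0.516
```

Call:
send_rows --pt "-0.04 -0.008 0 0 0 0" --pt "-0.068 0 0 0 0 0.038" --pt "-0.098 0.004 0 0 0 0.086" --pt "-0.128 0.003 0 0 0 0.134" --pt "-0.157 -0.002 0 0 0 0.181" --pt "-0.185 -0.011 0 0 0 0.229" --pt "-0.185 -0.011 0 0 0 0.229"

```text
time_s: 7.88
tcp_pos: [0.4964, 0.0895, 0.0556]
tcp_rot: [[0.679, 0.734, 0.002], [0.734, -0.679, -0.0], [0.001, 0.002, -1.0]]
wrist_force: [-0.2, -0.4, 0.3]
gripper_width: 0.0
gripper_force: 0.0
```

Run:
```python
from w import *
s=observe(); print(s['time_s'],s['tcp_pos'],s['tcp_rot'].round(3).tolist(),s['wrist_force'],s['joints'].round(1))
p0=s['tcp_pos'][:2]*1000; R=s['tcp_rot'][:2,:2]; piv=np.array([451.5,110.])
for ph in [.9,1.05,1.2,1.35,1.5,1.55,1.6,1.65]:
    t=piv+47*np.array([np.cos(ph),-np.sin(ph)])+15.5*np.array([np.sin(ph),np.cos(ph)])
    yaw0=np.arctan2(R[1,0],R[0,0]); d=R.T@(t-p0)/250
    print(round(ph,2),t.round(1),d.round(3),'turn z',round((yaw0-(np.pi/2-ph))/np.pi,3))
w=grab_frame('wrist'); g=grab_frame('scene')
cv2.imwrite('pics/l1.png',np.hstack([cv2.resize(g['pixels'][150:250,215:335],(480,400),interpolation=cv2.INTER_CUBIC),cv2.resize(w['pixels'][150:384,110:400],(320,258)) if 0 else cv2.copyMakeBorder(cv2.resize(w['pixels'],(320,240)),0,160,0,0,cv2.BORDER_CONSTANT)]))
```

```text
7.875 [0.49641317 0.0895115  0.05561993] [[0.679, 0.734, 0.002], [0.734, -0.679, -0.0], [0.001, 0.002, -1.0]] [-0.24382836 -0.43365563  0.25089007] [  2.3  19.3 109.5  -0.   51.1  45.1]
0.9 [492.9  82.8] [-0.029  0.008] turn z 0.049
1.05 [488.3  76.9] [-0.059  0.01 ] turn z 0.096
1.2 [483.   71.8] [-0.088  0.009] turn z 0.144
1.35 [476.9  67.5] [-0.117  0.003] turn z 0.192
1.5 [470.3  64.2] [-0.145 -0.008] turn z 0.24
1.55 [468.   63.3] [-0.154 -0.012] turn z 0.256
1.6 [465.6  62.6] [-0.163 -0.017] turn z 0.272
1.65 [463.2  61.9] [-0.171 -0.022] turn z 0.287
```

View pics/l1.png

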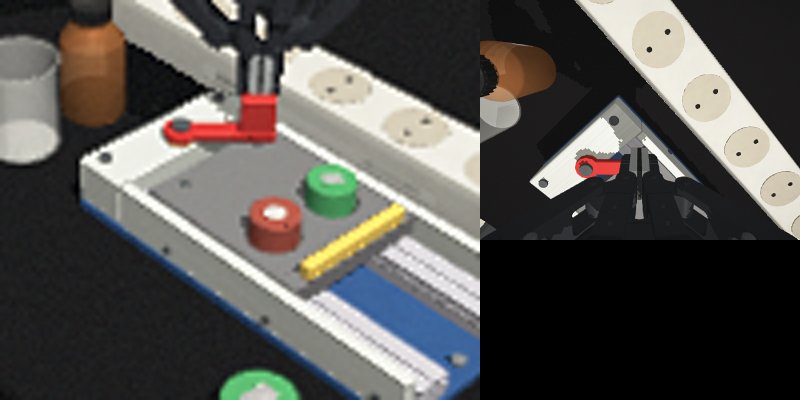

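The fingertips are behind the tab and the latch is about halfway round, passing over the flush board. Both pucks are in place. Continuing to the stop.

Call:
send_rows --pt "-0.029 0.008 0 0 0 0.049" --pt "-0.059 0.01 0 0 0 0.096" --pt "-0.088 0.009 0 0 0 0.144" --pt "-0.117 0.003 0 0 0 0.192" --pt "-0.145 -0.008 0 0 0 0.24" --pt "-0.154 -0.012 0 0 0 0.256" --pt "-0.163 -0.017 0 0 0 0.272" --pt "-0.163 -0.017 0 0 0 0.272"

```text
time_s: 8.98
tcp_pos: [0.4655, 0.0633, 0.0547]
tcp_rot: [[1.0, -0.029, 0.001], [-0.029, -1.0, -0.0], [0.001, 0.0, -1.0]]
wrist_force: [0.1, -0.5, 0.2]
gripper_width: -0.002
gripper_force: 0.2
```

Call:
send_rows --pt "-0.004 0 0 0 0 0" --pt "-0.008 0 0 0 0 0.008" --pt "-0.012 0 0 0 0 0.014" --pt "-0.012 0 0 0 0 0.014"

```text
time_s: 9.48
tcp_pos: [0.4634, 0.0632, 0.0545]
tcp_rot: [[0.997, -0.075, 0.003], [-0.075, -0.997, -0.0], [0.003, 0.0, -1.0]]
wrist_force: [3.7, -2.3, -0.9]
gripper_width: 0.0
gripper_force: 2.0
```

Call:
send_rows --pt "-0.005 0 0 0 0 0" --pt "-0.01 0 0 0 0 0" --pt "-0.01 0 0 0 0 0"

```text
time_s: 9.85
tcp_pos: [0.4632, 0.0632, 0.0547]
tcp_rot: [[0.997, -0.075, 0.007], [-0.075, -0.997, -0.001], [0.007, 0.0, -1.0]]
wrist_force: [8.1, -1.5, -5.1]
gripper_width: 0.004
gripper_force: 4.1
```

The tip stopped moving while the force rose to 8 N, so the latch is at its stop. Backing off and up.

Call:
send_rows --pt "0.05 0 0 0 0 0" --pt "0.08 0 0 0 0 0" --pt "0.08 0 -0.2 0 0 0" --pt "0.08 0 -0.4 0 0 0" --pt "0.08 0.4 -0.6 0 0 0" --pt "0.08 0.7 -0.6 0 0 0" --pt "0.08 0.9 -0.6 0 0 0" --pt "0.08 0.9 -0.6 0 0 0"

```text
time_s: 10.85
tcp_pos: [0.4616, -0.1641, 0.2044]
tcp_rot: [[0.997, -0.077, -0.001], [-0.077, -0.997, 0.001], [-0.001, -0.001, -1.0]]
wrist_force: [0.5, -0.8, -0.8]
gripper_width: 0.002
gripper_force: 0.0
```

Run:
```python
from w import *
s=observe(); print(s['time_s'],s['tcp_pos'],s['wrist_force'])
t=grab_frame('top'); g=grab_frame('scene')
h=cv2.cvtColor(t['pixels'],cv2.COLOR_BGR2HSV); m=cv2.inRange(h,(0,120,80),(8,255,255)); k,l,st,c=cv2.connectedComponentsWithStats(m)
for i in range(1,k):
    if st[i,4]>30 and 225<c[i][0]<335 and 145<c[i][1]<200:
        q=np.array([plane(t,u,v,.0465) for v,u in np.argwhere(l==i)])[:,:2]*1000; print(c[i],cv2.boxPoints(cv2.minAreaRect(q.astype(np.float32))).round(1).tolist())
cv2.imwrite('pics/end.png',np.hstack([cv2.resize(g['pixels'][150:270,215:365],(400,320),interpolation=cv2.INTER_CUBIC),cv2.resize(t['pixels'][130:240,180:380],(400,220)) if 0 else cv2.copyMakeBorder(cv2.resize(t['pixels'][130:240,180:380],(400,220),interpolation=cv2.INTER_CUBIC),0,100,0,0,cv2.BORDER_CONSTANT)]))
```

```text
10.85 [ 0.4615808  -0.16407244  0.20444031] [ 0.53259628 -0.7566602  -0.75945013]
[250.59541985 172.47328244] [[443.0, 53.400001525878906], [458.70001220703125, 53.0], [460.29998779296875, 120.0999984741211], [444.70001220703125, 120.5]]
[280.0625 180.825 ] [[408.6000061035156, 4.099999904632568], [433.20001220703125, -9.100000381469727], [446.70001220703125, 16.299999237060547], [422.20001220703125, 29.399999618530273]]
```

View pics/end.png

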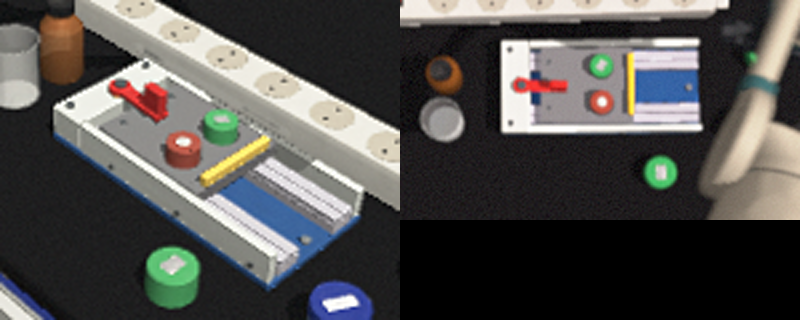

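Both views show the latch pointing straight back over the dropped board, both pucks in their pockets, the bystanders where they stood, and the arm clear. Handing in.

```bash
python3 -c "
from rig import hand_in; print(hand_in())"
```

```text
the job is handed in; nothing more can be done
None
```

The board is down level in its notches with both specimens in their pockets, the red latch is turned to its stop over it, the jar, bottle and beaker were left alone, and the job is handed in at about 11 s.

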